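# Slide a terminal plate under the probe head of a tester

### The job

Slide the terminal plate off the infeed stand, nose first across the gap and in under the low blue probe head of the tester, until it is fully home and square against the stop hidden underneath, with both sprung plungers of the stop pushed in, and leave it there. Keep the plate down on the surfaces all the way (do not lift it over and do not let it dip into the gap), do not knock the probe head, and push gently: the stop is only clamped by friction and must not be shoved out of its setting. Leave the other things on the bench alone.

Things in the scene. Friction and masses are not known exactly. Their poses are not given: they have to be found in the camera images.
- plate: Terminal plate to slide in, about 0.8 kg (+-20 %): flat steel plate 180 (x, the way of travel) x 120 (y) x 8 mm. Origin at the centre of its underside, +x towards the nose, z up. The centre of mass is within 10 mm of the origin.
- terminals (a point): Middle of the top of the grey row of terminals along the plate's middle, 38 mm above its underside: the one place to pinch it from above, 45 mm wide (plate y), 30 mm high, from 50 mm behind to 80 mm ahead of the plate's origin, tail end orange. It goes under the head, where no gripper can follow.
- nose (a point): Middle of the plate's lower nose edge, 90 mm ahead of its origin. On this edge stands a flange 5 mm thick and 116 mm wide, its top 27 mm above the plate's underside.
- tail (a point): Middle of the plate's lower tail edge, 90 mm behind its origin. The bare edge, 8 mm high and 120 mm wide, can be pushed to finish, best with two spread fingers so that the plate stays square.
- infeed: Infeed stand, fixed: plywood flat top 210 (local x) x 190 (y) mm, 40 mm above the bench, where the plate starts. Origin at the centre of its underside, x about along the tester's x. Its far edge is 25 to 45 mm from the tester's bed: the gap.
- tester: Tester, fixed. Origin at bench height under the middle of the head's front lip; +x is the way in, z up. Its aluminium bed, 200 mm wide (y), has its top 40 mm above the bench, level with the infeed's top, and reaches from x = -70 to 192 mm.
- bed_edge (a point): Middle of the bed's near edge, at the height of its top, facing the infeed across the gap; bevelled at 45 degrees over 6 mm.
- channel (a point): Middle of the channel's mouth, on the bed, 10 mm inside the lip. Two grey cheeks guide the plate (y = -66 to 66 mm); low blue flared guides, 12 mm high, stand before it (tester x = -28 to 12 mm). A stop bar stands across it, unseen beneath the head, its face at tester x = 115 to 145 mm, set afresh each time, to be found by touch: 35 to 65 mm of the plate stays out before the lip.
- head: Probe head fixed over the channel: blue slab 190 (x, from the lip inwards) x 190 (y) x 28 mm, yellow strip on its front. Origin at the middle of the lip's lower edge; underside 84 mm above the bench, 44 above the bed, 6 above the terminals; top 112 mm above the bench; a grey box on it, 50 mm higher, begins 115 mm behind the lip.
- stop (a joint): Shift (m) of the hidden stop bar from its setting along the tester's +x: 0 as set; held by a friction clamp that slips at about 24 N, and stays where it is shoved, up to 0.02.
- plunger_left (a joint): Travel (m) of the sprung plunger 35 mm left (+y) of the middle of the stop: 0 when free (then it stands 6 mm out of the stop's face), 0.006 when flush with the face. Fully pressed takes only 0.6 N; the plate's own friction on the bed holds it in. The pair meets the plate's nose flange.
- plunger_right (a joint): As plunger_left, 35 mm right (-y) of the middle.
- duct: Bystander: grey slotted wiring duct, 200 x 40 x 40 mm.
- bin: Bystander: open blue bin, 150 x 100 x 70 mm.
- driver: Bystander: screwdriver with orange handle, lying.
- meter: Bystander: yellow hand-held meter, 150 x 75 x 43 mm.
- carton: Bystander: cardboard carton, 100 x 140 x 80 mm.
- tape: Bystander: black roll of tape, 90 mm across, 20 mm high.
- wrench: Bystander: steel wrench, lying.

How it is judged:
On the way, in this order (a step that is already met when the one before it is completed fails the run):
1. the plate has crossed the gap and its nose is under the head, the plate flat (x of nose in the frame of tester above 0.02 m and angle between plate's own z axis and vertical below 0.06 rad), for 0.1 s.
2. both plungers are pressed in (value of joint each of plunger_left, plunger_right above 0.004 m), for 0.2 s.
At the end, for the whole second after the job is handed in: The plate lies flat and at rest on the tester's bed, square with the tester (within 3 degrees) and within 12 mm of the middle of the channel, its nose under the head, both plungers pressed in by more than 3.5 mm of their 6 mm, the stop within 4 mm of its setting (value of joint each of plunger_left, plunger_right above 0.0035 m and angle between the x axis of plate and the x axis of tester, either way round below 0.05 rad and angle between plate's own z axis and vertical below 0.03 rad and y of plate in the frame of tester between -0.012 and 0.012 m and z of nose in the frame of tester below 0.044 m and value of joint stop below 0.004 m and linear speed of plate below 0.01 m/s); the robot touches nothing.
It fails at once if the probe head is knocked (more than 10 N) (contact force between head and anything else above 10 N).
It fails at once if the stop is shoved more than 4 mm out of its setting (value of joint stop above 0.004 m).
It fails at once if the plate dips into the gap or falls (nose or tail more than 8 mm below the surfaces) (height (world z) of any of nose, tail below 0.032 m).
It fails at once if the plate is lifted more than 20 mm off the surfaces (height (world z) of plate above 0.06 m).
It fails at once if another thing on the bench is moved by more than 30 mm (distance of any of duct, bin, driver, meter, carton, tape, wrench from where it was at the start of the episode above 0.03 m).
It also fails if it takes over 54 s, if anything falls off the work surface, if the arm or the gripper's body presses on something with over 40 N, if the wrist force passes 120 N, or if a joint passes its speed limit or range.

### The arm

A 6-joint arm with a two-finger parallel gripper is mounted at the origin on the work surface. World frame = base frame: x ahead of the robot, y to its left, z up, the work surface at z = 0. Lengths are in m, angles in rad, forces in N, time in s.
With the tool pointing down it reaches from about 0.425 to 0.95 m from the base axis. Payload 3.5 kg.
Tool frame: the origin (TCP) lies midway between the tips of the shut fingers; the grasp point (between the pads) lies 19 mm behind it; z points along the fingers, y is the direction in which the jaws open and shut (so a half turn about z gives the same grasp; the last joint's range is limited). The gripper opens to 85 mm and grips with 20 to 120 N. Pads are 22 mm wide; open, the fingers measure 114 mm over their backs; the gripper's body (76 mm by 85 mm) begins 54 mm behind the grasp point. The pads swing forward as they close: fully open they stand 13 mm farther back than shut.
Start: joints at [1.174, 0.286, 1.577, -0, 1.279, -0.15], TCP at [0.165, 0.655, 0.231] pointing down, gripper open.
Joint ranges: [-2.77, 2.77], [-0.9, 2.22], [0.21, 2.48], [-1.53, 4.67], [0.24, 2.81], [-2.84, 2.84]. Speed limits (rad/s): [2.79, 2.79, 3.14, 3.14, 3.14, 3.14].

### API

Orientations are given as a unit quaternion [x, y, z, w].
In Python, from plant import ctrl gives the robot as it stands.
- The arm moves only by the tool apply_moves, never from a script. Its argument "moves" is a list that holds one entry, the list of rows, each a list of 7 numbers: the shift along the tool's x, y, z in m, then the turn, a rotation vector about the tool's x, y, z in degrees, then the gripper's target within -1 to 1 (shut at 1, half-way at 0, fully open at -1). In form: [[[tx, ty, tz, ax, ay, az, hand], ...]]. A call has 1 to 12 rows; each row shifts and turns the pose as measured when the row begins, along the tool's axes as they then stand; what a row does not reach is not made up. A row lasts 1/10 s, in which the tool goes at most 50 mm and 8.59 degrees, less where a joint would pass 70% of its speed; a pose out of reach is approached as far as the arm can. A call with a gripper value outside its range is refused whole. The fingers move at their own pace and stop on an object; "force" is the grip in N (left out, the last holds). Time passes only in rows, so rows that do not move let the fingers close. It gives the time, the measured TCP pose, the force and the opening at its end, in the units of the state.
- ctrl.get_state(): the state, without advancing time (a new reading comes with each control period).
- ctrl.read_camera(name): name is "side" or "top"; returns the picture (480x640x3 uint8, red, green, blue); there is no depth.
- ctrl.get_calibration(name): a dict with "camera_matrix" (3x3 intrinsics, pixels), "k1" (the pictures are not rectified: a ray, as slopes to the right and down, at radius r is drawn at 1 + k1 r^2 times it, then the intrinsics apply), "cam_to_world" (4x4, takes a point from camera to world coordinates). Camera axes: x right, y up, looking along -z (the intrinsics and any distortion apply to the point x, -y, -z); pixel columns grow to the right and rows downward; lengths in m; the calibration is good to about 2 mm. A picture is of the moment at which its call begins. get_calibration takes no time and is no camera call.
- ctrl.sign_off(): hands the job in, once; it reports no verdict.
The state is a dict: "time": time; "qpos": joint angles; "dq": joint speeds; "joint_efforts": joint torques, N m; "eef_pos": TCP position; "tcp_rot": TCP orientation; "contact_force": force on the tool from outside, world axes, zero at the start; "wrist_torque": the same for the moment, N m; "opening": opening from 0.0 (shut) to 1.0 (fully open).
Only numpy, scipy, OpenCV 4.12 (cv2) and the standard library are available. Lean on these libraries where they do the work, as an engineer would, in place of code of your own. Each camera call takes 0.05 s, during which the arm holds its last target. There are 200 camera calls.

## Working session

There is one attempt and no reset: what is moved stays moved. The work goes in short steps, Python scripts to look and compute and a tool call to move; the robot and the scene stay as the last step left them, time stands still between calls to the robot, and variables do not carry over. Pictures are saved under pics/ and viewed, about 8 in all and at most 12, crops included, and the job is handed in when it is done.

Besides the shell and the picture viewer there is one more tool, called after "Request:" as a command line: name --argument value ..., lists and objects as JSON in quotes. apply_moves: Moves the arm, as the interface text tells. Its arguments: {"type":"object","properties":{"moves":{"type":"array","items":{"type":"array","items":{"type":"array","items":{"type":"number"}}}},"force":{"type":"number"}},"required":["moves"]}

```bash
mkdir -p pics && cat > h.py <<'E'
import numpy as np, cv2
from plant import ctrl
def ray(name,uv):
    c=ctrl.get_calibration(name); K=np.array(c["camera_matrix"]); T=np.array(c["cam_to_world"])
    uv=np.atleast_2d(np.array(uv,float))
    d=cv2.undistortPoints(uv[:,None,:],K,np.array([c["k1"],0,0,0.]))[:,0]
    v=np.c_[d[:,0],-d[:,1],-np.ones(len(d))]@T[:3,:3].T
    return T[:3,3],v
def onz(name,uv,z):
    o,v=ray(name,uv); return o+v*((z-o[2])/v[:,2])[:,None]
def snap(name,f):
    im=ctrl.read_camera(name); cv2.imwrite(f"pics/{f}.png",im[:,:,::-1]); return im
E
python3 - <<'E'
from h import *
for n in("top","side"):
    snap(n,n+"0"); c=ctrl.get_calibration(n); print(c)
print(ctrl.get_state())
E
```

```text
{'camera_matrix': array([[543.19558373,   0.        , 323.61061829],
       [  0.        , 543.19558373, 230.14749693],
       [  0.        ,   0.        ,   1.        ]]), 'k1': 0.011954571213589862, 'cam_to_world': array([[ 0.02822592,  0.98627838, -0.16265996,  0.32310834],
       [-0.99946512,  0.03053455,  0.01170992, -0.00497068],
       [ 0.01651599,  0.16224244,  0.9866127 ,  1.43908824],
       [ 0.        ,  0.        ,  0.        ,  1.        ]])}
{'camera_matrix': array([[593.30626764,   0.        , 322.87994722],
       [  0.        , 593.30626764, 234.00340381],
       [  0.        ,   0.        ,   1.        ]]), 'k1': -0.013338077937933188, 'cam_to_world': array([[ 0.74254482,  0.52147355, -0.42034811, -0.03979031],
       [-0.66975778,  0.57134137, -0.47433486, -0.64562117],
       [-0.00719082,  0.63374631,  0.77350754,  1.12404096],
       [ 0.        ,  0.        ,  0.        ,  1.        ]])}
{'time': 0.1, 'qpos': array([ 1.17399422e+00,  2.87135351e-01,  1.57803977e+00,  3.69421035e-05,
        1.27858264e+00, -1.50007903e-01]), 'dq': array([ 9.96403613e-04, -1.47881236e-03, -1.48643448e-03, -5.72406428e-04,
        5.27453722e-04, -7.68931238e-05]), 'joint_efforts': array([ 9.45050851e-04, -4.07298696e+01, -2.93698686e+01, -1.04609753e-04,
        3.39822087e-03,  1.64846773e-05]), 'eef_pos': array([0.16463663, 0.65400382, 0.23004167]), 'tcp_rot': array([ 1.23089409e-01,  9.92394995e-01, -1.03756775e-03, -3.09326817e-04]), 'contact_force': array([0.39859677, 0.69698733, 0.55209113]), 'wrist_torque': array([-0.00461182,  0.00803488,  0.04624107]), 'opening': 0.9993882985952998}
```

View pics/top0.png

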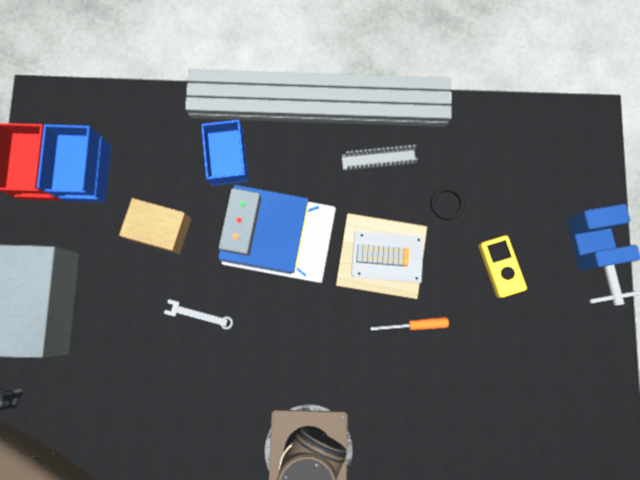

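View pics/side0.png

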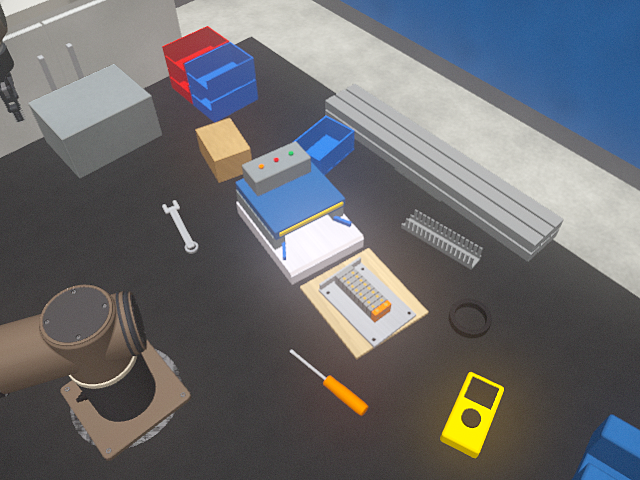

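The top view shows the infeed and plate around (385,257), with the terminals from (357,254) to the orange tail at (407,257). The head lip runs roughly (308,192) to (296,273), and the way in points left (world +y). I'll measure next.

```bash
python3 - <<'E'
from h import *
im=cv2.imread("pics/top0.png")
crop=cv2.resize(im[170:310,200:440],None,fx=3.3,fy=3.3,interpolation=cv2.INTER_CUBIC); cv2.imwrite("pics/c0.png",crop)
hsv=cv2.cvtColor(im,cv2.COLOR_BGR2HSV); H,S,V=cv2.split(hsv)
roi=np.zeros(H.shape,np.uint8); roi[175:310,205:440]=1
def m(name,mask,z):
    mask=(mask&(roi>0)).astype(np.uint8)
    cs,_=cv2.findContours(mask,cv2.RETR_EXTERNAL,cv2.CHAIN_APPROX_NONE)
    for c in sorted(cs,key=cv2.contourArea)[::-1][:2]:
        if cv2.contourArea(c)<20: continue
        p=onz("top",c[:,0].astype(float),z)[:,:2].astype(np.float32)
        r=cv2.minAreaRect(p*1000); print(name,cv2.contourArea(c),np.round(r[0],1),np.round(r[1],1),round(r[2],2)); print(np.round(cv2.boxPoints(r),1).tolist())
b,g,rr=[x.astype(int) for x in cv2.split(im)]
blue=(H>100)&(H<125)&(S>120); wood=(H>10)&(H<30)&(S>30)&(V>120)
m("head",blue,.112); m("wood",wood,.04)
m("orange",(H<20)&(S>170)&(V>150),.078)
x=np.zeros(H.shape,bool);x[:,280:345]=1
m("bed",(V>215)&(S<40)&x,.04)
y=np.zeros(H.shape,bool);y[225:288,346:430]=1
m("plate",(S<45)&(V>90)&y,.048)
print([tuple(hsv[i,j]) for i,j in((240,365),(280,320),(230,400),(290,400),(285,345))])
E
```

```text
head 3741.5 [543.6 128.6] [191.  191.3] 81.07
[[434.29998779296875, 49.099998474121094], [623.2999877929688, 19.399999618530273], [652.9000244140625, 208.10000610351562], [464.0, 237.8000030517578]]
head 321.5 [661.6 227.5] [ 25.8 105.3] 1.9
[[647.0, 279.70001220703125], [650.5, 174.39999389648438], [676.2999877929688, 175.3000030517578], [672.7999877929688, 280.5]]
wood 2596.0 [ 492.6 -173.6] [214.5 194.5] 82.29
[[381.8999938964844, -266.79998779296875], [574.5999755859375, -292.8999938964844], [603.4000244140625, -80.30000305175781], [410.6000061035156, -54.20000076293945]]
wood 87.0 [ 491.7 -231.9] [24.  45.5] 86.09
[[468.1000061035156, -242.3000030517578], [513.5999755859375, -245.39999389648438], [515.2000122070312, -221.5], [469.79998779296875, -218.39999389648438]]
bed 1969.5 [526.3  18.8] [107.7 202.4] 80.86
[[417.79998779296875, -18.299999237060547], [617.7000122070312, -50.5], [634.7999877929688, 55.900001525878906], [434.8999938964844, 88.0]]
plate 3817.0 [ 498.1 -181. ] [203.2 149.8] 89.89
[[423.0, -282.3999938964844], [572.7999877929688, -282.70001220703125], [573.2000122070312, -79.5], [423.29998779296875, -79.19999694824219]]
[(np.uint8(104), np.uint8(11), np.uint8(245)), (np.uint8(120), np.uint8(2), np.uint8(253)), (np.uint8(26), np.uint8(37), np.uint8(254)), (np.uint8(23), np.uint8(60), np.uint8(245)), (np.uint8(23), np.uint8(58), np.uint8(251))]
```

View pics/c0.png

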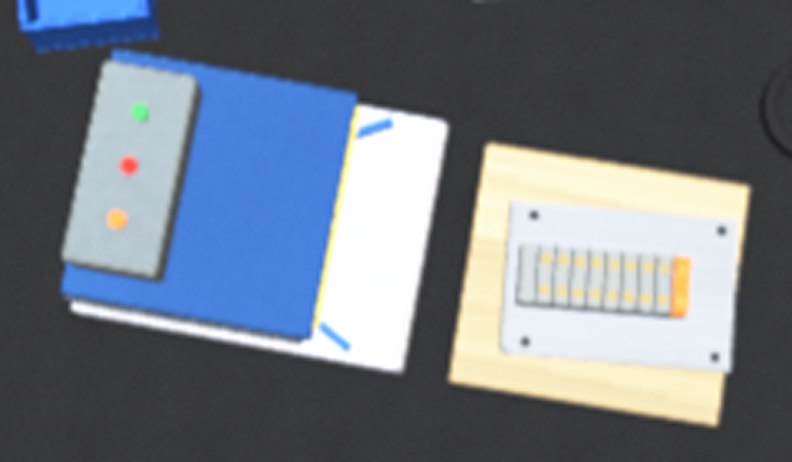

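```bash
cat >> h.py <<'E'
U=np.array([.157,.9875]);U/=np.linalg.norm(U);W=np.array([-U[1],U[0]]);O=np.array([.5287,.0348])
def tt(p): p=np.asarray(p)[...,:2]-O; return np.stack([p@U,p@W],-1)*1000
E
python3 - <<'E'
from h import *
f=lambda l:np.array(l,float)/3.3+[200-.35,170-.35]
for n,l,z in(("plate",[(510,203),(738,222),(730,371),(500,352)],.048),("term",[(520,245),(690,257),(685,317),(516,303)],.078)):
    p=onz("top",f(l),z); print(n,np.round(p*1000,1).tolist(),np.round(p.mean(0)*1000,1),np.round(tt(p),1).tolist())
im=cv2.imread("pics/top0.png"); hsv=cv2.cvtColor(im,cv2.COLOR_BGR2HSV)
y=np.zeros(im.shape[:2],bool);y[226:288,346:426]=1
m=((hsv[...,1]<24)&(hsv[...,2]>120)&y).astype(np.uint8)
m=cv2.morphologyEx(m,cv2.MORPH_OPEN,np.ones((3,3)))
c=max(cv2.findContours(m,0,1)[0],key=cv2.contourArea)
r=cv2.minAreaRect((onz("top",c[:,0].astype(float),.048)[:,:2]*1000).astype(np.float32)); print(r, np.round(cv2.boxPoints(r),1).tolist())
# terminals via side too
s=cv2.imread("pics/side0.png"); hs=cv2.cvtColor(s,cv2.COLOR_BGR2HSV)
for n,h,R in(("top",hsv,(240,275,395,415)),("side",hs,(295,325,365,395))):
    q=np.zeros(h.shape[:2],bool);q[R[0]:R[1],R[2]:R[3]]=1
    k=((h[...,0]<20)&(h[...,1]>150)&q); v,u=np.nonzero(k); print(n,u.mean(),v.mean(),u.min(),u.max(),v.min(),v.max(),np.round(onz(n,[(u.mean(),v.mean())],.075)*1000,1))
cv2.imwrite("pics/c1.png",cv2.resize(s[220:360,290:440],None,fx=4,fy=4,interpolation=cv2.INTER_CUBIC))
E
```

```text
plate [[552.2, -101.0, 48.0], [542.6, -280.8, 48.0], [425.4, -274.3, 48.0], [434.8, -95.4, 48.0]] [ 488.8 -187.9   48. ] [[-130.4, -44.6], [-309.5, -63.3], [-321.5, 53.5], [-143.4, 72.3]]
term [[514.9, -107.2, 78.0], [509.6, -237.9, 78.0], [463.3, -234.2, 78.0], [470.1, -104.9, 78.0]] [ 489.5 -171.1   78. ] [[-142.4, -8.7], [-272.3, -23.9], [-275.9, 22.4], [-147.2, 35.9]]
((489.7828674316406, -188.8022003173828), (181.95968627929688, 122.12908935546875), 86.74760437011719) [[423.70001220703125, -276.20001220703125], [545.5999755859375, -283.1000061035156], [555.9000244140625, -101.4000015258789], [434.0, -94.5]]
top 404.85714285714283 259.85714285714283 404 406 249 265 [[ 478.3 -228.6   75. ]]
side 380.66265060240966 309.99397590361446 372 390 300 321 [[ 482.5 -233.7   75. ]]
```

View pics/c1.png

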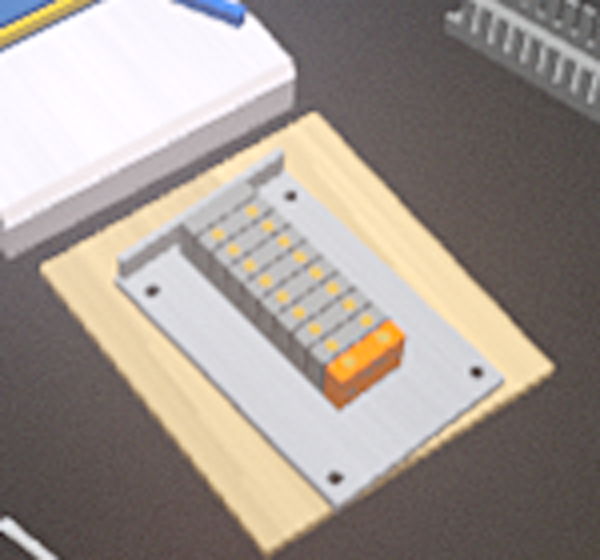

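The zoomed side view confirms the flange is at the tester end, with the orange tail facing away. The plate sits at about (489,-188) mm with heading 86.9°, against 81° for the tester. Before moving, I'll check the height of the grey box near the arm's start.

```bash
python3 - <<'E'
from h import *
for z in(0.05,.1,.15,.2): print(z,np.round(onz("top",[(55,247),(45,357)],z)[:,:2],3).tolist(),np.round(onz("side",[(158,102),(114,66),(72,140),(31,103)],z)[:,:2],3).tolist())
E
```

```text
0.05 [[0.487, 0.662], [0.214, 0.657]] [[0.522, 0.697], [0.517, 0.941], [0.262, 0.716], [0.249, 0.944]]
0.1 [[0.481, 0.638], [0.218, 0.633]] [[0.496, 0.635], [0.491, 0.867], [0.248, 0.653], [0.235, 0.87]]
0.15 [[0.476, 0.614], [0.222, 0.609]] [[0.47, 0.572], [0.465, 0.793], [0.234, 0.589], [0.222, 0.796]]
0.2 [[0.47, 0.59], [0.226, 0.585]] [[0.444, 0.51], [0.439, 0.719], [0.22, 0.526], [0.209, 0.722]]
```

Request:
apply_moves --moves '[[[0, 0, -0.03, 0, 0, 0, -0.4], [0, 0, -0.03, 0, 0, 0, -0.4], [0, 0, -0.03, 0, 0, 0, -0.4]]]'

```text
time: 0.4
eef_pos: [0.1634, 0.6508, 0.3117]
tcp_rot: [0.123, 0.992, -0.01, -0.003]
contact_force: [0.2, 0.6, -0.6]
opening: 0.701
```

The box top is about 0.11 m, so the path clears it. Next I swing clockwise around the base.

Request:
apply_moves --moves '[[[-0.049, -0.004, 0, 0, 0, 4.5, -0.4], [-0.049, -0.004, 0, 0, 0, 4.5, -0.4], [-0.049, -0.004, 0, 0, 0, 4.5, -0.4], [-0.049, -0.004, 0, 0, 0, 4.5, -0.4], [-0.049, -0.004, 0, 0, 0, 4.5, -0.4], [-0.049, -0.004, 0, 0, 0, 4.5, -0.4], [-0.049, -0.004, 0, 0, 0, 4.5, -0.4], [-0.049, -0.004, 0, 0, 0, 4.5, -0.4], [-0.049, -0.004, 0, 0, 0, 4.5, -0.4], [-0.049, -0.004, 0, 0, 0, 4.5, -0.4], [-0.049, -0.004, 0, 0, 0, 4.5, -0.4], [-0.049, -0.004, 0, 0, 0, 4.5, -0.4]]]'

```text
time: 1.6
eef_pos: [0.5745, 0.2535, 0.3124]
tcp_rot: [0.571, 0.821, -0.01, -0.001]
contact_force: [1.0, 0.3, -0.3]
opening: 0.699
```

Request:
apply_moves --moves '[[[-0.049, -0.008, 0, 0, 0, 4.5, -0.4], [-0.049, -0.008, 0, 0, 0, 4.5, -0.4], [-0.049, -0.008, 0, 0, 0, 4.5, -0.4], [-0.049, -0.008, 0, 0, 0, 4.5, -0.4], [-0.049, -0.008, 0, 0, 0, 4.5, -0.4], [-0.049, -0.008, 0, 0, 0, 4.5, -0.4], [-0.049, -0.008, 0, 0, 0, 4.5, -0.4], [-0.049, -0.008, 0, 0, 0, 4, -0.4]]]'

```text
time: 2.4
eef_pos: [0.5374, -0.1375, 0.3124]
tcp_rot: [0.802, 0.597, -0.013, -0.001]
contact_force: [0.6, -0.4, -0.0]
opening: 0.7
```

```bash
cat >> h.py <<'E'
from scipy.spatial.transform import Rotation as R
def to(x,y,z,yaw):
    s=ctrl.get_state(); Rt=R.from_quat(s["tcp_rot"]); a=np.radians(yaw)
    D=R.from_matrix(np.array([[np.cos(a),np.sin(a),0],[np.sin(a),-np.cos(a),0],[0,0,-1]]))
    print("shift mm",np.round(Rt.inv().apply(np.array([x,y,z])-s["eef_pos"])*1000,1),"rot",np.round((Rt.inv()*D).as_rotvec(degrees=True),2),
     "tester",np.round(tt(s["eef_pos"]),1),"z",round(s["eef_pos"][2]*1000,1),"F",np.round(s["contact_force"],1),"t",s["time"],"op",round(s["opening"],3))
    m=Rt.as_matrix(); print("yaw",np.degrees(np.arctan2(m[1,0],m[0,0])).round(2))
E
python3 -c "
from h import *
to(.4873,-.2242,.15,86.9)"
```

```text
shift mm [-94.2 -20.5 164.6] rot [ -1.05   0.99 -13.57] tester [-168.8  -35.6] z 312.4 F [ 0.6 -0.4 -0. ] t 2.4 op 0.7
yaw 73.34
```

Request:
apply_moves --moves '[[[-0.026, -0.005, 0.04, -0.3, 0.3, -3.6, -0.4], [-0.026, -0.003, 0.04, -0.3, 0.3, -3.6, -0.4], [-0.026, -0.002, 0.04, -0.3, 0.3, -3.6, -0.4], [-0.018, 0, 0.04, -0.3, 0.3, -3.6, -0.4], [0, 0, 0, 0, 0, 0, -0.4]]]'

```text
time: 2.9
eef_pos: [0.5029, -0.2396, 0.1503]
tcp_rot: [0.721, 0.693, 0.004, 0.002]
contact_force: [-0.7, 0.7, -0.9]
opening: 0.701
```

```bash
python3 -c "
from h import *
to(.4873,-.2242,.10,86.9)"
```

```text
shift mm [ 14.6 -16.6  50.1] rot [ 0.47 -0.11  0.78] tester [-275.   -17.6] z 150.3 F [-0.7  0.7 -0.9] t 2.9 op 0.701
yaw 87.68
```

Request:
apply_moves --moves '[[[0.008, -0.008, 0.02, 0.4, -0.1, 0.7, -0.4], [0.006, -0.008, 0.02, 0, 0, 0, -0.4], [0, 0, 0, 0, 0, 0, -0.4]]]'

```text
time: 3.2
eef_pos: [0.4883, -0.2245, 0.1113]
tcp_rot: [0.727, 0.686, 0.001, 0.001]
contact_force: [-0.6, 0.1, -0.4]
opening: 0.699
```

```bash
python3 -c "
from h import *
to(.4873,-.2242,.048,86.9)
for n in('top','side'): snap(n,n+'1')
a=cv2.imread('pics/top1.png')[200:320,320:480];b=cv2.imread('pics/side1.png')[230:380,280:440]
cv2.imwrite('pics/c2.png',np.hstack([cv2.resize(a,(400,300),interpolation=2),cv2.resize(b,(400,300),interpolation=2)]))"
```

```text
shift mm [ 0.2 -1.1 63.3] rot [ 0.11 -0.02 -0.22] tester [-262.4   -0.8] z 111.3 F [-0.6  0.1 -0.4] t 3.2 op 0.699
yaw 86.68
```

View pics/c2.png

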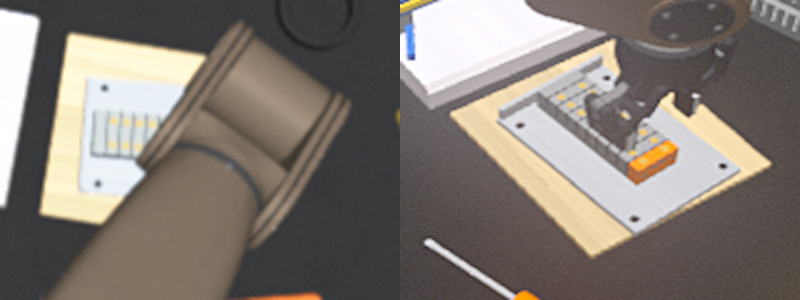

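The fingers straddle the terminals just ahead of the orange tail, so I'll descend.

Request:
apply_moves --moves '[[[0, -0.001, 0.016, 0, 0, 0, -0.4], [0, 0, 0.016, 0, 0, 0, -0.4], [0, 0, 0.015, 0, 0, 0, -0.4], [0, 0, 0.012, 0, 0, 0, -0.4], [0, 0, 0, 0, 0, 0, -0.4]]]'

```text
time: 3.8
eef_pos: [0.5007, -0.2318, 0.0762]
tcp_rot: [0.726, 0.687, 0.002, 0.011]
contact_force: [0.2, -0.5, -0.3]
opening: 0.699
```

```bash
python3 -c "
from h import *
to(.4873,-.2242,.048,86.9)"
```

```text
shift mm [  7.2 -14.3  27.8] rot [ 1.07  0.73 -0.09] tester [-267.7  -14.2] z 76.2 F [ 0.2 -0.5 -0.3] t 3.8 op 0.699
yaw 86.81
```

The arm lags, and a zero row pulls the target back to the pose measured earlier. I correct sideways before going lower.

Request:
apply_moves --moves '[[[0.007, -0.014, 0, 1, 0.7, 0, -0.4]]]'

```text
time: 3.9
eef_pos: [0.4894, -0.2254, 0.0787]
tcp_rot: [0.726, 0.687, 0.001, 0.003]
contact_force: [-0.2, 0.8, 0.3]
opening: 0.698
```

```bash
python3 -c "
from h import *
to(.4873,-.2242,.048,86.9); s=ctrl.get_state(); print(s['dq'])"
```

```text
shift mm [ 1.2 -2.4 30.6] rot [ 0.34  0.19 -0.08] tester [-263.2   -2.1] z 78.7 F [-0.2  0.8  0.3] t 3.9 op 0.698
yaw 86.82
[-0.02952381 -0.23696704  0.26740914  0.01083677  0.23312156 -0.04158639]
```

Request:
apply_moves --moves '[[[0, 0, 0, 0, 0, 0, -0.4], [0, 0, 0, 0, 0, 0, -0.4]]]'

```text
time: 4.1
eef_pos: [0.4888, -0.2247, 0.0789]
tcp_rot: [0.726, 0.687, 0.001, 0.003]
contact_force: [-0.4, -0.1, 0.1]
opening: 0.695
```

```bash
python3 -c "
from h import *
to(.4873,-.2242,.048,86.9); s=ctrl.get_state(); print(s['dq'])"
```

```text
shift mm [ 0.5 -1.7 30.9] rot [ 0.33  0.18 -0.07] tester [-262.6   -1.3] z 78.9 F [-0.4 -0.1  0.1] t 4.1 op 0.695
yaw 86.83
[ 0.00163255 -0.0067061   0.02154705  0.00197086  0.01249968  0.00038522]
```

Request:
apply_moves --moves '[[[0.0005, -0.0015, 0.01, 0.3, 0.2, 0, -0.4], [0, 0, 0.01, 0, 0, 0, -0.4]]]'

```text
time: 4.3
eef_pos: [0.4877, -0.2245, 0.0583]
tcp_rot: [0.726, 0.687, 0.001, 0.001]
contact_force: [-0.3, -0.7, -0.0]
opening: 0.704
```

```bash
python3 -c "
from h import *
to(.4873,-.2242,.048,86.9)"
```

```text
shift mm [ 0.2 -0.5 10.3] rot [ 0.13  0.03 -0.07] tester [-2.625e+02 -2.000e-01] z 58.3 F [-0.3 -0.7 -0. ] t 4.3 op 0.704
yaw 86.83
```

Request:
apply_moves --moves '[[[0, 0, 0.005, 0, 0, 0, -0.4], [0, 0, 0.004, 0, 0, 0, -0.4], [0, 0, 0, 0, 0, 0, 1], [0, 0, 0, 0, 0, 0, 1], [0, 0, 0, 0, 0, 0, 1], [0, 0, 0, 0, 0, 0, 1], [0, 0, 0, 0, 0, 0, 1]]]' --force 30

```text
time: 5.0
eef_pos: [0.4877, -0.224, 0.046]
tcp_rot: [0.727, 0.687, 0.001, -0.0]
contact_force: [0.4, -0.2, 0.6]
opening: 0.522
```

```bash
python3 -c "
from h import *
to(.4873,-.2242,.048,86.9);s=ctrl.get_state();print(s['opening']*85,s['wrist_torque'])"
```

```text
shift mm [-0.2 -0.4 -2. ] rot [ 0.03 -0.11 -0.14] tester [-2.62e+02 -1.00e-01] z 46.0 F [ 0.4 -0.2  0.6] t 5.0 op 0.522
yaw 86.76
44.356631211584 [ 0.01145479  0.08362867 -0.03249793]
```

Gripped at 44 mm with no vertical load. Next I rotate the plate square with the tester.

Request:
apply_moves --moves '[[[0, 0, 0, 0, 0, 2, 1], [0, 0, 0, 0, 0, 2, 1], [0, 0, 0, 0, 0, 2, 1], [0, 0, 0, 0, 0, 0.5, 1]]]'

```text
time: 5.4
eef_pos: [0.4871, -0.223, 0.046]
tcp_rot: [0.764, 0.645, 0.001, -0.001]
contact_force: [-2.0, 0.3, 1.1]
opening: 0.523
```

```bash
python3 -c "
from h import *
p=O-.16*U
to(*p,.046,80.95)"
```

```text
shift mm [101.1  -0.5   0.2] rot [-0.03 -0.14 -0.63] tester [-261.1    0.7] z 46.0 F [-2.   0.3  1.1] t 5.4 op 0.523
yaw 80.32
```

Request:
apply_moves --moves '[[[0.008, 0, 0, 0, 0, -0.6, 1], [0.008, 0, 0, 0, 0, 0, 1], [0.008, 0, 0, 0, 0, 0, 1], [0.008, 0, 0, 0, 0, 0, 1], [0.008, 0, 0, 0, 0, 0, 1], [0.008, 0, 0, 0, 0, 0, 1]]]'

```text
time: 6.0
eef_pos: [0.495, -0.1741, 0.046]
tcp_rot: [0.761, 0.649, -0.0, 0.0]
contact_force: [-0.1, -2.4, 0.2]
opening: 0.52
```

```bash
python3 -c "
from h import *
p=O-.16*U
to(*p,.046,80.95)
snap('side','side2');b=cv2.imread('pics/side2.png')[200:380,220:440]
cv2.imwrite('pics/c3.png',cv2.resize(b,None,fx=3.3,fy=3.3,interpolation=2))"
```

```text
shift mm [51.6  0.5 -0.1] rot [ 0.02  0.03 -0.02] tester [-211.6    0.5] z 46.0 F [-0.1 -2.4  0.2] t 6.0 op 0.52
yaw 80.93
```

View pics/c3.png

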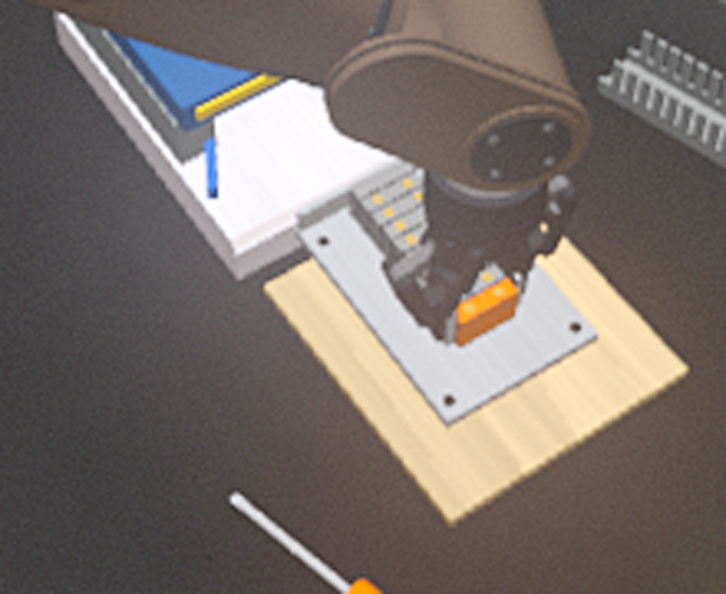

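The side view shows the plate flat and square, with its nose over the gap just short of the bed. I creep over the bed edge and watch the force.

Request:
apply_moves --moves '[[[0.004, 0, 0, 0, 0, 0, 1], [0.005, 0, 0, 0, 0, 0, 1], [0.005, 0, 0, 0, 0, 0, 1], [0.005, 0, 0, 0, 0, 0, 1], [0.005, 0, 0, 0, 0, 0, 1]]]'

```text
time: 6.55
eef_pos: [0.4991, -0.1475, 0.046]
tcp_rot: [0.76, 0.649, -0.0, 0.0]
contact_force: [-0.6, -3.2, -0.4]
opening: 0.521
```

```bash
python3 -c "
from h import *
p=O-.025*U
to(*p,.046,80.95)"
```

```text
shift mm [ 1.597e+02  6.000e-01 -1.000e-01] rot [0.01 0.02 0.04] tester [-184.7    0.6] z 46.0 F [-0.6 -3.2 -0.4] t 6.55 op 0.521
yaw 80.99
```

Request:
apply_moves --moves '[[[0.008, 0.0005, 0, 0, 0, 0, 1], [0.008, 0, 0, 0, 0, 0, 1], [0.008, 0, 0, 0, 0, 0, 1], [0.008, 0, 0, 0, 0, 0, 1], [0.008, 0, 0, 0, 0, 0, 1], [0.008, 0, 0, 0, 0, 0, 1]]]'

```text
time: 7.15
eef_pos: [0.5077, -0.0962, 0.046]
tcp_rot: [0.761, 0.649, -0.0, 0.0]
contact_force: [-0.0, -3.4, -0.4]
opening: 0.522
```

```bash
python3 -c "
from h import *
p=O-.025*U
to(*p,.046,80.95)"
```

```text
shift mm [ 1.077e+02  1.000e-01 -0.000e+00] rot [ 0.01  0.01 -0.01] tester [-1.327e+02  1.000e-01] z 46.0 F [-0.  -3.4 -0.4] t 7.15 op 0.522
yaw 80.94
```

Request:
apply_moves --moves '[[[0.006, 0, 0, 0, 0, 0, 1], [0.006, 0, 0, 0, 0, 0, 1], [0.006, 0, 0, 0, 0, 0, 1], [0.006, 0, 0, 0, 0, 0, 1], [0.006, 0, 0, 0, 0, 0, 1], [0.006, 0, 0, 0, 0, 0, 1], [0.006, 0, 0, 0, 0, 0, 1]]]'

```text
time: 7.85
eef_pos: [0.5148, -0.0507, 0.046]
tcp_rot: [0.761, 0.649, -0.0, 0.0]
contact_force: [-0.1, -2.7, 0.2]
opening: 0.518
```

```bash
python3 -c "
from h import *
p=O-.025*U
to(*p,.046,80.95)"
```

```text
shift mm [61.6  0.3 -0.1] rot [0.   0.02 0.02] tester [-86.6   0.3] z 46.0 F [-0.1 -2.7  0.2] t 7.85 op 0.518
yaw 80.97
```

Request:
apply_moves --moves '[[[0.006, 0, 0, 0, 0, 0, 1], [0.006, 0, 0, 0, 0, 0, 1], [0.006, 0, 0, 0, 0, 0, 1], [0.006, 0, 0, 0, 0, 0, 1], [0.006, 0, 0, 0, 0, 0, 1], [0.004, 0, 0, 0, 0, 0, 1], [0.002, 0, 0, 0, 0, 0, 1]]]'

```text
time: 8.55
eef_pos: [0.521, -0.0114, 0.046]
tcp_rot: [0.76, 0.649, -0.0, 0.0]
contact_force: [0.1, -4.5, 1.5]
opening: 0.522
```

```bash
python3 -c "
from h import *
p=O-.025*U
to(*p,.046,80.95)"
```

```text
shift mm [21.9  0.4 -0. ] rot [0.   0.02 0.06] tester [-46.9   0.4] z 46.0 F [ 0.1 -4.5  1.5] t 8.55 op 0.522
yaw 81.01
```

Request:
apply_moves --moves '[[[0, 0, 0, 0, 0, 0, -0.4], [0, 0, 0, 0, 0, 0, -0.4], [0, 0, 0, 0, 0, 0, -0.4], [0, 0, -0.01, 0, 0, 0, -0.4], [0, 0, -0.02, 0, 0, 0, -0.4], [0, 0, -0.02, 0, 0, 0, -0.4], [0, 0, -0.02, 0, 0, 0, -1], [0, 0, -0.01, 0, 0, 0, -1]]]'

```text
time: 9.35
eef_pos: [0.5185, -0.0095, 0.128]
tcp_rot: [0.761, 0.649, -0.001, -0.004]
contact_force: [1.2, -0.2, 0.1]
opening: 0.995
```

```bash
python3 -c "
from h import *
p=O-.120*U
to(*p,.1,80.95)
snap('side','side3');b=cv2.imread('pics/side3.png')[160:340,200:440]
cv2.imwrite('pics/c4.png',cv2.resize(b,None,fx=3.3,fy=3.3,interpolation=2))"
```

```text
shift mm [-74.7   3.3  27.8] rot [-0.47 -0.17  0.02] tester [-45.4   3.1] z 128.0 F [ 1.2 -0.2  0.1] t 9.35 op 0.995
yaw 80.97
```

View pics/c4.png

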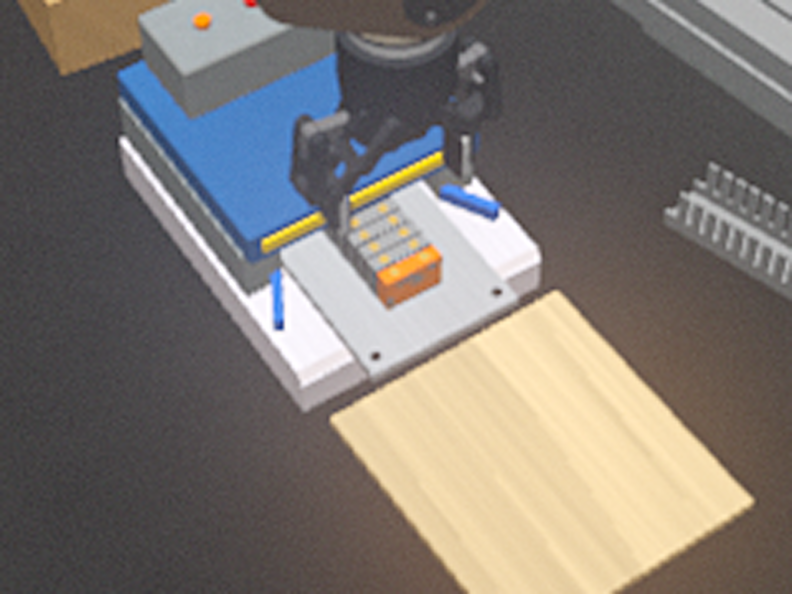

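The plate sits under the lip, square, with its tail just over the bed's near edge. I move back behind the tail with the fingers fully spread.

Request:
apply_moves --moves '[[[-0.02, 0.002, 0, -0.4, -0.2, 0, -1], [-0.025, 0.001, 0, 0, 0, 0, -1], [-0.02, 0, 0.01, 0, 0, 0, -1], [-0.012, 0, 0.01, 0, 0, 0, -1], [-0.004, 0, 0.01, 0, 0, 0, -1]]]'

```text
time: 9.9
eef_pos: [0.5105, -0.0922, 0.0999]
tcp_rot: [0.76, 0.65, 0.002, 0.003]
contact_force: [0.4, 0.4, -0.5]
opening: 1.001
```

```bash
python3 -c "
from h import *
p=O-.126*U
to(*p,.031,80.95)"
```

```text
shift mm [ 2.3 -2.4 68.9] rot [0.35 0.03 0.15] tester [-128.2   -2. ] z 99.9 F [ 0.4  0.4 -0.5] t 9.9 op 1.001
yaw 81.1
```

Request:
apply_moves --moves '[[[0.001, -0.002, 0.015, 0.3, 0, 0.1, -1], [0, 0, 0.015, 0, 0, 0, -1], [0, 0, 0.015, 0, 0, 0, -1], [0, 0, 0.01, 0, 0, 0, -1], [0, 0, 0.005, 0, 0, 0, -1]]]'

```text
time: 10.4
eef_pos: [0.5055, -0.0875, 0.0313]
tcp_rot: [0.76, 0.649, -0.002, -0.004]
contact_force: [0.1, -0.1, -0.2]
opening: 0.999
```

```bash
python3 -c "
from h import *
p=O-.126*U
to(*p,.031,80.95)"
```

```text
shift mm [-1.6  3.7  0.2] rot [-0.45 -0.14  0.04] tester [-124.4    3.7] z 31.3 F [ 0.1 -0.1 -0.2] t 10.4 op 0.999
yaw 80.99
```

Request:
apply_moves --moves '[[[0, 0.003, 0, -0.4, -0.1, 0, -1], [0, 0, 0, 0, 0, 0, -1], [0, 0, 0, 0, 0, 0, -1]]]'

```text
time: 10.7
eef_pos: [0.5083, -0.0869, 0.0302]
tcp_rot: [0.76, 0.65, -0.0, -0.001]
contact_force: [-0.6, -0.3, -0.1]
opening: 1.001
```

```bash
python3 -c "
from h import *
p=O-.126*U
to(*p,.031,80.95)"
```

```text
shift mm [-2.6  1.  -0.8] rot [-0.13 -0.07  0.1 ] tester [-123.4    1. ] z 30.2 F [-0.6 -0.3 -0.1] t 10.7 op 1.001
yaw 81.05
```

Request:
apply_moves --moves '[[[0.004, 0.001, 0, 0, 0, 0, -1], [0.004, 0, 0, 0, 0, 0, -1], [0.004, 0, 0, 0, 0, 0, -1], [0.004, 0, 0, 0, 0, 0, -1], [0.004, 0, 0, 0, 0, 0, -1]]]'

```text
time: 11.2
eef_pos: [0.5148, -0.0681, 0.0331]
tcp_rot: [0.76, 0.65, -0.0, 0.002]
contact_force: [-1.0, -3.6, 1.1]
opening: 1.001
```

```bash
python3 -c "
from h import *
p=O-.09*U
to(*p,.0305,80.95)"
```

```text
shift mm [13.9 -2.4  2.5] rot [0.2  0.18 0.18] tester [-103.9   -2.4] z 33.1 F [-1.  -3.6  1.1] t 11.2 op 1.001
yaw 81.13
```

Contact: 3.6 N along the push, which matches plate friction. I correct the height drift and continue.

Request:
apply_moves --moves '[[[0, -0.002, 0.0025, 0.2, 0.2, 0.1, -1], [0.003, 0, 0, 0, 0, 0, -1], [0.003, 0, 0, 0, 0, 0, -1], [0.003, 0, 0, 0, 0, 0, -1]]]'

```text
time: 11.6
eef_pos: [0.5168, -0.0597, 0.033]
tcp_rot: [0.76, 0.65, 0.001, 0.003]
contact_force: [-1.2, -2.8, 1.3]
opening: 0.993
```

```bash
python3 -c "
from h import *
p=O-.09*U
to(*p,.0305,80.95)"
```

```text
shift mm [ 5.2 -3.1  2.5] rot [0.33 0.11 0.12] tester [-95.2  -3. ] z 33.0 F [-1.2 -2.8  1.3] t 11.6 op 0.993
yaw 81.07
```

Request:
apply_moves --moves '[[[-0.001, -0.003, 0.003, 0.3, 0.1, 0.1, -1]]]'

```text
time: 11.7
eef_pos: [0.5156, -0.0602, 0.0314]
tcp_rot: [0.761, 0.649, 0.002, 0.002]
contact_force: [1.5, -2.7, 5.8]
opening: 1.001
```

```bash
python3 -c "
from h import *
p=O-.09*U
to(*p,.0305,80.95);print(ctrl.get_state()['dq'].round(3))"
```

```text
shift mm [ 5.9 -2.   0.9] rot [0.3  0.01 0.01] tester [-95.9  -2. ] z 31.4 F [ 1.5 -2.7  5.8] t 11.7 op 1.001
yaw 80.96
[-0.039  0.018  0.036  0.004 -0.038 -0.023]
```

Fz has risen to 6 N, so a fingertip is resting on something. I take a look.

```bash
python3 -c "
from h import *
snap('side','side4');b=cv2.imread('pics/side4.png')[195:315,250:410]
cv2.imwrite('pics/c5.png',cv2.resize(b,None,fx=5,fy=5,interpolation=2))"
```

```text
(no output)
```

View pics/c5.png

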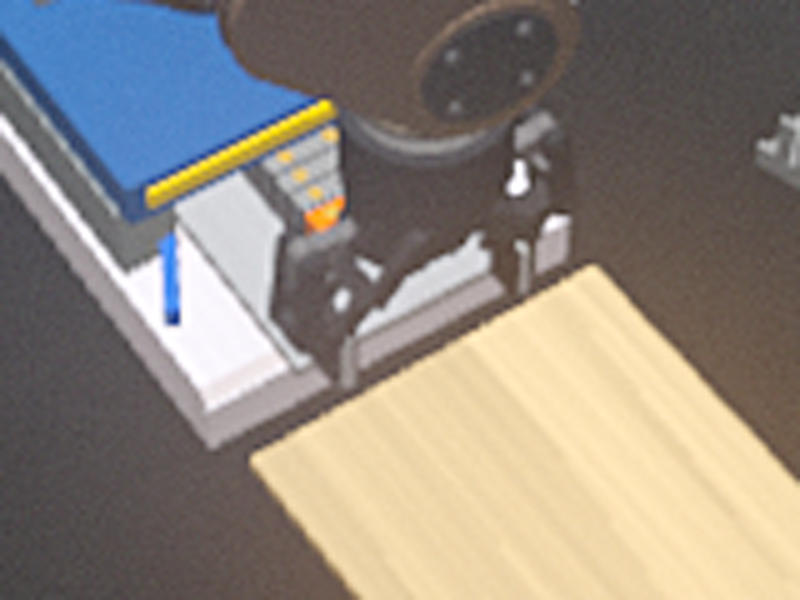

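```bash
python3 -c "
from h import *
f=lambda *l:np.array(l)/5.+[250,195]
print(tt(onz('side',f((303,368)),.048)),tt(onz('side',f((207,448-35),(572,220)),.04)))
for z in(.040,.043,.048): print(z,tt(onz('side',f((340,388),(355,385),(520,292)),z)).round(1).tolist())
to(*(O-.09*U),.0305,80.95)"
```

```text
[[-86.58725551  58.21590503]] [[-78.99701764 104.26566591]
 [-78.4518009  -95.87913843]]
0.04 [[-100.1, 47.3], [-102.4, 40.8], [-99.9, -51.2]]
0.043 [[-101.9, 48.4], [-104.2, 41.9], [-101.8, -49.8]]
0.048 [[-104.9, 50.3], [-107.2, 43.8], [-104.8, -47.4]]
shift mm [ 6.1 -1.2  0. ] rot [ 0.2   0.   -0.03] tester [-96.1  -1.2] z 30.5 F [ 0.4 -4.2  2.6] t 11.75 op 1.008
yaw 80.92
```

The fingers stand behind the tail, spread at about ±49 mm. The vertical force was friction on the tail face. I keep pushing gently.

Request:
apply_moves --moves '[[[0.003, -0.001, 0, 0.1, 0, 0, -1], [0.003, 0, 0, 0, 0, 0, -1], [0.003, 0, 0, 0, 0, 0, -1], [0.003, 0, 0, 0, 0, 0, -1]]]'

```text
time: 12.15
eef_pos: [0.5156, -0.0481, 0.0304]
tcp_rot: [0.761, 0.649, 0.0, 0.001]
contact_force: [-0.0, -3.6, 2.0]
opening: 1.003
```

```bash
python3 -c "
from h import *
to(*(O-.07*U),.0305,80.95)"
```

```text
shift mm [13.9 -0.1 -0.1] rot [ 0.09  0.05 -0.05] tester [-83.9  -0.1] z 30.4 F [-0.  -3.6  2. ] t 12.15 op 1.003
yaw 80.89
```

Request:
apply_moves --moves '[[[0.002, 0, 0, 0.1, 0, 0, -1], [0.002, 0, 0, 0, 0, 0, -1], [0.0015, 0, 0, 0, 0, 0, -1], [0.0015, 0, 0, 0, 0, 0, -1]]]'

```text
time: 12.55
eef_pos: [0.5166, -0.0402, 0.0303]
tcp_rot: [0.761, 0.649, -0.001, 0.0]
contact_force: [-0.9, -3.4, 2.2]
opening: 0.999
```

Request:
apply_moves --moves '[[[0.0015, 0, 0, 0, 0, 0, -1], [0.0015, 0, 0, 0, 0, 0, -1], [0.0015, 0, 0, 0, 0, 0, -1], [0.0015, 0, 0, 0, 0, 0, -1]]]'

```text
time: 12.95
eef_pos: [0.5175, -0.0342, 0.0303]
tcp_rot: [0.761, 0.649, -0.001, 0.0]
contact_force: [-1.2, -4.9, 2.2]
opening: 1.0
```

```bash
python3 -c "
from h import *
to(*(O-.07*U),.0305,80.95)"
```

```text
shift mm [-0.1  0.2 -0.2] rot [-0.07  0.11  0.01] tester [-69.9   0.2] z 30.3 F [-1.2 -4.9  2.2] t 12.95 op 1.0
yaw 80.96
```

Request:
apply_moves --moves '[[[0.001, 0, 0, 0, 0, 0, -1], [0.001, 0, 0, 0, 0, 0, -1], [0.001, 0, 0, 0, 0, 0, -1]]]'

```text
time: 13.25
eef_pos: [0.518, -0.0315, 0.0303]
tcp_rot: [0.76, 0.649, -0.002, 0.001]
contact_force: [-1.8, -8.3, 2.2]
opening: 0.997
```

Request:
apply_moves --moves '[[[0.001, 0, 0, 0, 0, 0, -1], [0.001, 0, 0, 0, 0, 0, -1], [0.001, 0, 0, 0, 0, 0, -1]]]'

```text
time: 13.55
eef_pos: [0.5181, -0.0316, 0.0304]
tcp_rot: [0.76, 0.65, -0.004, 0.003]
contact_force: [-2.5, -8.8, 2.1]
opening: 1.004
```

Request:
apply_moves --moves '[[[0.001, 0, 0, 0, 0, 0, -1], [0.001, 0, 0, 0, 0, 0, -1], [0.001, 0, 0, 0, 0, 0, -1]]]'

```text
time: 13.85
eef_pos: [0.5181, -0.0317, 0.0304]
tcp_rot: [0.76, 0.65, -0.007, 0.004]
contact_force: [-1.7, -8.8, 1.9]
opening: 1.002
```

```bash
python3 -c "
from h import *
to(*(O-.07*U),.0305,80.95)"
```

```text
shift mm [-2.6  0.1 -0. ] rot [-0.13  0.92  0.14] tester [-67.4   0.1] z 30.4 F [-1.7 -8.8  1.9] t 13.85 op 1.002
yaw 81.1
```

It stops firm at 8.8 N, with the nose at about tester x = 123 mm. One slightly firmer nudge will confirm it is home.

Request:
apply_moves --moves '[[[0.0015, 0, 0, 0, 0, 0, -1], [0.0015, 0, 0, 0, 0, 0, -1]]]'

```text
time: 14.05
eef_pos: [0.5183, -0.0317, 0.0305]
tcp_rot: [0.759, 0.65, -0.009, 0.006]
contact_force: [-1.5, -11.4, 3.0]
opening: 0.997
```

```bash
python3 -c "
from h import *
to(*(O-.07*U),.0305,80.95);print(ctrl.get_state()['wrist_torque'])"
```

```text
shift mm [-2.6 -0.2  0.1] rot [-0.13  1.27  0.21] tester [-67.4  -0.2] z 30.5 F [ -1.5 -11.4   3. ] t 14.05 op 0.997
yaw 81.16
[-1.67036851  0.23100297 -0.13333163]
```

Firm at 11 N with no further motion, so I retreat straight back and then lift away.

Request:
apply_moves --moves '[[[-0.004, 0, 0, 0, 0, 0, -1], [-0.006, 0, 0, 0, 0, 0, -1], [-0.01, 0, -0.002, 0, 0.5, 0, -1], [-0.01, 0, -0.005, 0, 0.5, 0, -1], [-0.02, 0, -0.02, 0, 0, 0, -1], [-0.03, 0, -0.03, 0, 0, 0, -1], [-0.03, 0, -0.03, 0, 0, 0, -1], [-0.03, 0, -0.03, 0, 0, 0, -1], [-0.03, 0, -0.02, 0, 0, 0, -1], [0, 0, 0, 0, 0, 0, -1], [0, 0, 0, 0, 0, 0, -1]]]'

```text
time: 15.15
eef_pos: [0.4857, -0.1967, 0.1632]
tcp_rot: [0.76, 0.65, 0.0, -0.014]
contact_force: [1.4, -0.8, -0.2]
opening: 1.0
```

```bash
python3 -c "
from h import *
to(*(O-.07*U),.0305,80.95)
snap('side','side5');snap('top','top5')
a=cv2.imread('pics/top5.png')[180:300,210:370];b=cv2.imread('pics/side5.png')[180:300,230:390]
cv2.imwrite('pics/c6.png',np.hstack([cv2.resize(x,(400,300),interpolation=2) for x in(a,b)]))"
```

```text
shift mm [162.9   9.2 135.6] rot [-1.18 -1.05  0.11] tester [-235.3    6.1] z 163.2 F [ 1.4 -0.8 -0.2] t 15.15 op 1.0
yaw 81.05
```

View pics/c6.png

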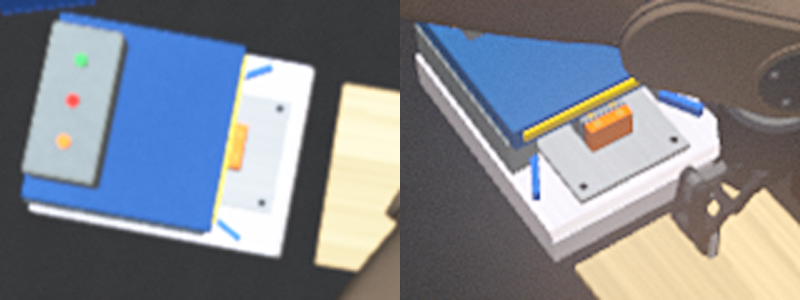

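The plate lies under the head, its tail running from about (292,102) to (270,213) in the left crop, parallel to the bed edge. I measure squareness and position.

```bash
python3 -c "
from h import *
f=lambda *l:(np.array(l)+.5)/2.5-.5+[210,180]
print('tail',tt(onz('top',f((292,102),(270,213)),.048)).round(1).tolist())
print('screws',tt(onz('top',f((280,108),(262,203)),.048)).round(1).tolist())
print('lip',tt(onz('top',f((245,45),(212,232)),.112)).round(1).tolist())
im=cv2.cvtColor(cv2.imread('pics/top5.png'),6)
for w in((222,226,317,325),(258,264,311,319)):
    s=255.-im[w[0]-1:w[1]+2,w[2]:w[3]+1]; s-=np.median(s); s=np.clip(s-25,0,None); v,u=np.mgrid[w[0]-1:w[1]+2,w[2]:w[3]+1]
    c=((u*s).sum()/s.sum(),(v*s).sum()/s.sum()); print(c,tt(onz('top',[c],.048)).round(1).tolist())
"
```

```text
tail [[-54.5, -58.7], [-53.7, 59.4]]
screws [[-43.4, -50.1], [-43.7, 50.8]]
lip [[1.5, -95.1], [-2.3, 94.6]]
(np.float64(321.4893111638955), np.float64(223.0023752969121)) [[-43.0, -49.8]]
(np.float64(314.2124105011933), np.float64(260.7016706443914)) [[-42.8, 50.5]]
```

```bash
python3 -c "
from h import *
ctrl.sign_off()"
```

```text
the job is handed in; nothing more can be done
```

I handed the job in at about 15 s of the 54 s. By every check I could make, the plate is home against the stop, but the plungers and the stop's shift can't be seen, so those two are inferred from touch.

**What I did:** I pinched the plate by the tail end of its terminals and turned it about 6° to square it with the tester. I then slid it flat across the gap until its nose was about 80 mm under the head. After letting go, I pushed the bare tail with both fingers fully spread, until the stop held firm.

**Last checks:**
- **Home:** Sliding took about 3.5 N, rising to about 5 N over the last few millimetres. It then stopped dead, with no further motion at 9 N or 11 N, well under the 24 N at which the stop slips.
- **Square and centred:** The top view after the fingers withdrew shows the plate square to within about 0.4° and about 0.4 mm off the middle of the channel. Its tail is about 54 mm outside the lip, within the 35 to 65 mm expected.
- **Clear of the plate:** The gripper had backed well away when I handed in.

**What disagreed:**
- **Nose position:** It comes out at about 124 mm from the finger contact and 126 mm from the picture, which is about the calibration error.
- **Push drift:** Early in the tail push the fingers rose about 2.5 mm. When I lowered them again, the upward force briefly reached 6 N. A picture showed them still behind the tail, so I carried on.
- **Bystanders:** I did not measure the other things on the bench again at the end, but the path stayed clear of them and I felt no unexpected contact.

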